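# Stand the long clock weight up against the bench stop

### The arm

A 6-joint arm with a two-finger parallel gripper is mounted at the origin on the work surface. World frame = base frame: x ahead of the robot, y to its left, z up, the work surface at z = 0. Lengths are in m, angles in degrees, forces in N, time in s.
With the tool pointing down it reaches from about 0.4 to 0.825 m from the base axis. Payload 7 kg.
Tool frame: the origin (TCP) lies on the centre line of the jaws, within the pads' length; the fingertips stand 14 mm ahead of it and the grasp point (between the pads) lies 5 mm behind it; z points along the fingers, y is the line along which they close (so a half turn about z gives the same grasp; the last joint's range is limited). The gripper opens to 88 mm and grips with 3 to 60 N. Pads are 19 mm wide; open, the fingers measure 130 mm over their backs; the gripper's body (78 mm by 193 mm) begins 47 mm behind the grasp point.
Start: joints at [88.871, 20.546, 0.682, 0, -70.136, -16.507], TCP at [0.205, 0.643, 0.241] pointing down, gripper open.
Joint ranges: [-176.03, 176.03], [-82.01, 121.73], [-58.28, 71.71], [-173.87, 95.51], [-174.79, -0.11], [-173.66, 173.66]. Speed limits (degrees/s): [136.94, 136.94, 172.46, 180, 180, 180].

### API

Orientations are given as [roll, pitch, yaw] about the fixed x, y, z axes, in that order (R = Rz(yaw) Ry(pitch) Rx(roll)).
In Python, from plant import r gives the robot as it stands.
- The arm moves only by the tool send_rows, never from a script. Its argument "steps" is a list of rows, each an object with "dp": the shift along the tool's x, y, z in mm, a list of three; "roll": the turn about the tool's z in rad; "jaw": the opening in per cent of the stroke, from 0 (shut) to 100 (fully open). In form: [{"dp": [tx, ty, tz], "roll": roll, "jaw": jaw}, ...]. A call has 1 to 5 rows; each row is the pose to reach, as a shift and turn from the pose commanded when the call began, along the tool's axes at that moment; what a row does not reach only later rows make up. A row lasts 1/8 s, in which the tool goes at most 62.5 mm and 10.7 degrees, less where a joint would pass 70% of its speed; a pose out of reach is approached as far as the arm can. A call with a gripper value outside its range is refused whole. The fingers move at their own pace and stop on an object; "newtons" is the grip in N (left out, the last holds). Time passes only in rows, so rows that repeat a pose let the fingers close. It gives the time, the measured TCP pose, the force, the opening and the grip force at its end, in the units of the state.
- r.get_state(): the state, without advancing time (a new reading comes with each control period).
- r.capture(name): name is "scene" or "top"; returns a dict with "image" (400x640x3 uint8, blue, green, red), "K" (3x3 intrinsics, pixels), "rvec" (rotation vector, rad) and "tvec" (3), from world to camera coordinates, as OpenCV has them. Camera axes: x right, y down, z forward; pixel columns grow to the right and rows downward; lengths in m; the calibration is good to about 2 mm. A picture is of the moment at which its call begins. There is no depth.
- r.close_job(): hands the job in; it is judged then, once.
The state is a dict: "time_s": time; "joints": joint angles; "qd": joint speeds; "joint_torque": joint torques, N m; "tcp_pos": TCP position; "eef_rot": TCP orientation; "contact_force": force on the tool from outside, world axes, zero at the start; "moment": the same for the moment, N m; "gripper_width": finger opening in m; "gripper_force": force on a finger pad.
Only numpy, scipy, OpenCV 4.12 (cv2) and the standard library are available. Lean on these libraries where they do the work, as an engineer would, in place of code of your own. Each camera call takes 0.05 s, during which the arm holds its last target. There are 200 camera calls.

### The job

Two brass clock weights lie on the steel setting plate. Push the longer one along, still lying, until its foot butts against the stop rail, then raise its eye end, keeping the foot down on the plate and letting the stop hold it, until the weight stands upright with its eye on top and its foot still close to the stop; let go so that it stands by itself. Leave the shorter weight lying where it is.

Things in the scene. Friction and masses are not known exactly. Their poses are not given: they have to be found in the camera images.
- weight_center (a point): Middle of the longer brass weight, on its axis: a smooth cylinder 46 mm in diameter, 150 mm long, about 0.5 kg, centre of mass here; flat foot 75 mm one way, eye end 75 mm the other, with a small steel eye 17 mm long. x axis: from foot to eye. Lies on the plate, foot 25 to 55 mm from the rail, square to it within 10 degrees, eye pointing away from the rail; rolls sideways if nudged.
- weight_foot (a point): Centre of the longer weight's flat foot face, on its axis, 75 mm from its middle; same axes. It is 23 mm above the plate's top while the weight lies, level with the plate's top once it stands.
- short_center (a point): Middle of the shorter brass weight, to be left alone: same make and 46 mm diameter but 90 mm long; on its axis, 45 mm from its foot. x axis: from foot to eye. Lies beside the longer one, on either side, their axes about 160 mm apart; a small brass nut, 22 mm wide and 20 mm high, stands between their feet near the rail; small loose brass parts lie about.
- stop_face (a point): The stop: an aluminium rail 45 mm high, 400 mm long, fixed along the robot's edge of a fixed dark steel plate (300 x 400 mm, 10 mm thick). The point: middle of the rail, at the bottom of its upright face, on the plate's top, 10 mm above the bench. x axis: square out of the face, across the plate towards the weights; y along the rail; z up.
Things that resemble listed ones, but are neither listed nor needed, are in the scene too. What is shaped like the part that bears short_center but black or pink is not meant.

How it is judged:
By the outcome, as a careful person would: the job done as asked, in the order asked, and still so for the second after the job is handed in, with the robot touching nothing.
It also fails if it takes over 38 s, if anything falls off the work surface, if the arm or the gripper's body presses on something with over 40 N, if the wrist force passes 120 N, or if a joint passes its speed limit or range.

## Working session

There is one attempt and no reset: what is moved stays moved. The work goes in short steps, Python scripts to look and compute and a tool call to move; the robot and the scene stay as the last step left them, time stands still between calls to the robot, and variables do not carry over. Pictures are saved under pics/ and viewed, at most 10 in all, crops included, and the job is handed in when it is done.

Besides the shell and the picture viewer there is one more tool, called after "Request:" in YAML: its name, and indented under it one key for each argument. send_rows: Moves the arm, as the interface text tells. Its arguments: {"type":"object","properties":{"steps":{"type":"array","items":{"type":"object","properties":{"dp":{"type":"array","items":{"type":"number"}},"roll":{"type":"number"},"jaw":{"type":"number"}}}},"newtons":{"type":"number"}},"required":["steps"]}

```bash
mkdir -p pics; ls
python3 - <<'E'
from plant import r
import cv2,pickle
for n in("scene","top"):
    c=r.capture(n); cv2.imwrite(f"pics/{n}0.png",c["image"]); pickle.dump(c,open(f"{n}0.pkl","wb"))
    R=cv2.Rodrigues(c["rvec"])[0]; print(n,c["K"].tolist() if hasattr(c["K"],'tolist') else c["K"],(-R.T@c["tvec"].reshape(3)).round(3),R.round(2).tolist())
print(r.get_state())
E
```

```text
pics
scene [[403.4197415253855, 0.0, 315.2717966271346], [0.0, 403.4197415253855, 200.0435260093551], [0.0, 0.0, 1.0]] [1.143 0.254 0.538] [[-0.47, 0.88, 0.0], [0.48, 0.26, -0.83], [-0.74, -0.39, -0.55]]
top [[407.28956474840754, 0.0, 317.9565360896248], [0.0, 407.28956474840754, 191.8267775116728], [0.0, 0.0, 1.0]] [ 0.372 -0.094  0.776] [[-0.02, -1.0, -0.01], [-0.97, 0.02, -0.24], [0.24, 0.0, -0.97]]
{'time_s': 0.1, 'joints': array([ 8.88689985e+01,  2.05875888e+01,  6.38438315e-01, -1.83493893e-02,
       -7.01363414e+01, -1.65054266e+01]), 'qd': array([-0.04498277, -0.20914858,  0.16595522,  0.07742809,  0.09810236,
        0.0337565 ]), 'joint_torque': array([-2.15105305e-03, -5.84164310e+01,  2.93752384e+01,  7.01549828e+00,
        1.01584475e-02, -5.17426622e-05]), 'tcp_pos': array([0.20441909, 0.64285419, 0.23970709]), 'eef_rot': array([ 1.79913130e+02, -7.75145236e-03, -1.76426699e+01]), 'contact_force': array([ 0.13922594, -0.18265586, -0.24286608]), 'moment': array([ 0.0363445 , -0.01613861, -0.0259428 ]), 'gripper_force': 0.0, 'gripper_width': 0.08743517270785614}
```

View pics/scene0.png

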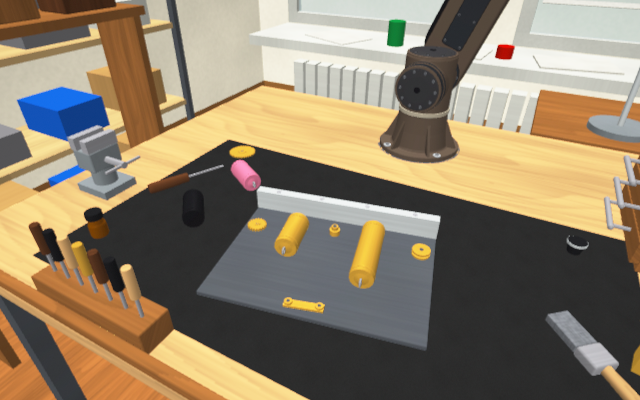

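View pics/top0.png

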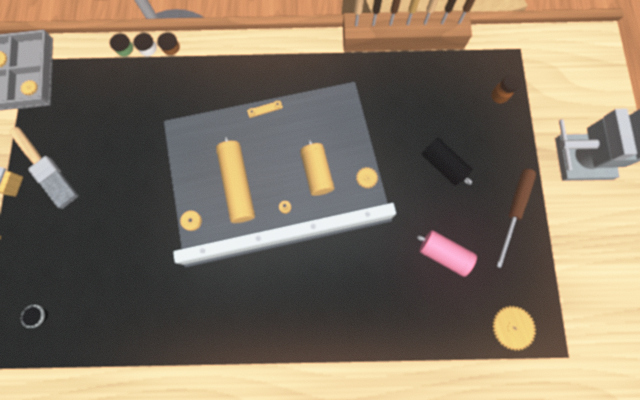

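The longer weight is on the left in the top view, with its eye near (226,139) and foot near (242,220). The shorter one is at (317,170), the nut at (285,207), and the rail runs from (175,255) to (395,210). Next I fit models to both images.

```bash
cat > fit.py <<'E'
import cv2,numpy as np,pickle
from scipy.optimize import minimize
def proj(c,P): return cv2.projectPoints(np.array(P,float).reshape(-1,1,3),c["rvec"],c["tvec"],c["K"],None)[0][:,0]
def back(c,uv,z):
    R=cv2.Rodrigues(c["rvec"])[0]; C=-R.T@c["tvec"].reshape(3)
    d=R.T@np.linalg.inv(c["K"])@[uv[0],uv[1],1]; return C+d*(z-C[2])/d[2]
def mask(c,seed):
    h=cv2.cvtColor(c["image"],cv2.COLOR_BGR2HSV)
    m=cv2.inRange(h,(12,110,90),(30,255,255)); _,l=cv2.connectedComponents(m); assert l[seed[1],seed[0]]>0
    return (l==l[seed[1],seed[0]]).astype(np.uint8)
def cyl(x,y,phi,z,L):
    a=np.linspace(0,2*np.pi,40); ax=np.array([np.cos(phi),np.sin(phi),0]); s=np.array([-np.sin(phi),np.cos(phi),0])
    ring=.023*(np.outer(np.cos(a),s)+np.outer(np.sin(a),[0,0,1]))
    return np.vstack([[x,y,z]+ring+ax*L/2,[x,y,z]+ring-ax*L/2])
def fit(cs,ms,x0,L):
    ds=[cv2.GaussianBlur(cv2.resize(m*255,None,fx=4,fy=4,interpolation=cv2.INTER_LINEAR).astype(np.float32)/255,(0,0),3) for m in ms]
    def cost(p):
        t=0
        for c,d in zip(cs,ds):
            h=cv2.convexHull(proj(c,cyl(p[0],p[1],p[2],.033,L)).astype(np.float32))
            im=np.zeros(d.shape,np.uint8); cv2.fillConvexPoly(im,np.round((h*4+1.5)*16).astype(np.int32),1,shift=4)
            t+=np.abs(im-d).sum()
        return t/16
    s=minimize(cost,x0,method="Nelder-Mead",options=dict(initial_simplex=[np.array(x0)+v for v in ([0]*3,[.01,0,0],[0,.01,0],[0,0,.06])],xatol=1e-5,fatol=.01))
    return s.x,s.fun,[m.sum() for m in ms]
E
python3 - <<'E'
from fit import *
T,S=[pickle.load(open(n+"0.pkl","rb")) for n in("top","scene")]
for nm,st,ss,L in(("long",(234,180),(367,255),.15),("short",(317,170),(290,235),.09)):
    x0=back(T,st,.045)
    for cs,ms in(([T,S],[mask(T,st),mask(S,ss)]),([T],[mask(T,st)]),([S],[mask(S,ss)])):
        p,f,n=fit(cs,ms,[x0[0],x0[1],.19],L); print(nm,p[:2].round(4),np.degrees(p[2]).round(2),"foot",(p[:2]-L/2*np.array([np.cos(p[2]),np.sin(p[2])])).round(4),round(f,1),n)
print("plate far corners",back(T,(165,121),.01).round(3),back(T,(356,84),.01).round(3),back(S,(199,293),.01).round(3),back(S,(427,348),.01).round(3))
a=cv2.resize(T["image"][195:270,160:410],None,fx=3.1,fy=3.1,interpolation=cv2.INTER_CUBIC)
b=cv2.resize(S["image"][180:250,240:450],None,fx=3.69,fy=3.69,interpolation=cv2.INTER_CUBIC)
b=cv2.copyMakeBorder(b,0,0,0,max(0,a.shape[1]-b.shape[1]),0)[:,:a.shape[1]]; cv2.imwrite("pics/rail.png",np.vstack([a,b]));print(a.shape,b.shape)
E
```

```text
long [0.5778 0.0665] 12.71 foot [0.5047 0.05  ] 421.4 [np.uint64(1844), np.uint64(1558)]
long [0.5789 0.0654] 12.8 foot [0.5057 0.0488] 216.5 [np.uint64(1844)]
long [0.5756 0.0672] 12.81 foot [0.5024 0.0505] 156.2 [np.uint64(1558)]
short [ 0.598  -0.0892] 13.01 foot [ 0.5541 -0.0993] 304.1 [np.uint64(1089), np.uint64(934)]
short [ 0.5989 -0.0903] 13.21 foot [ 0.5551 -0.1006] 163.3 [np.uint64(1089)]
short [ 0.5966 -0.0883] 13.53 foot [ 0.5529 -0.0989] 117.8 [np.uint64(934)]
plate far corners [0.715 0.216 0.01 ] [ 0.788 -0.175  0.01 ] [ 0.795 -0.161  0.01 ] [0.717 0.223 0.01 ]
(232, 775, 3) (258, 775, 3)
```

View pics/rail.png

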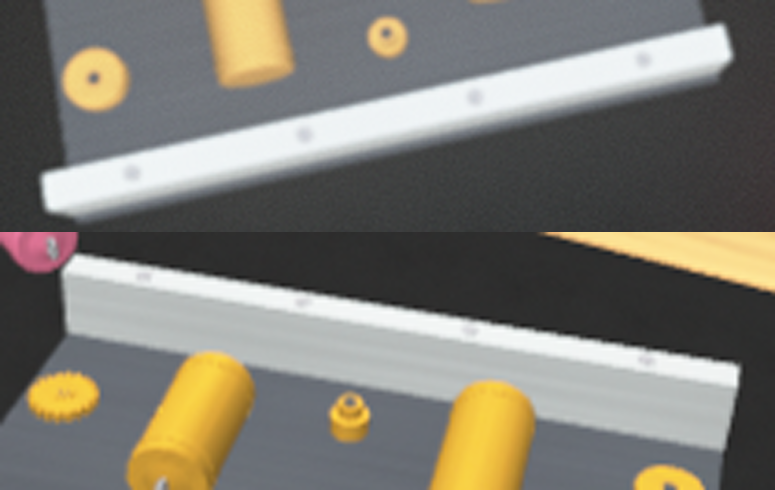

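The crop shows the rail's front top edge running from (42,174) to (725,25) in the top view. In the scene view the seam runs from (66,333) to (724,450), and the path to the rail is clear. I convert these to positions.

Run:
```python
from fit import *
T,S=[pickle.load(open(n+"0.pkl","rb")) for n in("top","scene")]
for c,a,b,z in((T,(173.5,251.1),(393.9,203.1),.055),(S,(257.9,207.4),(436.2,239.1),.01),(S,(257.3,191.7),(440,220.6),.055)):
    A,B=back(c,a,z)[:2],back(c,b,z)[:2]; d=A-B; d=d if d[1]>0 else -d
    n=np.array([d[1],-d[0]])/np.linalg.norm(d); foot=np.array([.5045,.05])
    print(A.round(4),B.round(4),"len",np.linalg.norm(d).round(4),"normal deg",np.degrees(np.arctan2(n[1],n[0])).round(2),"off",(n@A).round(4),"footgap",(n@(foot-A)).round(4))
```

```text
[0.4466 0.1653] [ 0.5247 -0.2287] len 0.4017 normal deg 11.22 off 0.4702 footgap 0.0344
[ 0.5262 -0.2228] [0.4455 0.1694] len 0.4004 normal deg 11.63 off 0.4705 footgap 0.0337
[ 0.528  -0.2191] [0.4419 0.1685] len 0.3971 normal deg 12.53 off 0.4679 footgap 0.0354
```

Request:
send_rows:
  steps:
    - {"dp": [55, 39, 8], "roll": -0.1, "jaw": 85}
    - {"dp": [110, 78, 16], "roll": -0.2, "jaw": 85}
    - {"dp": [165, 117, 24], "roll": -0.3, "jaw": 85}
    - {"dp": [220, 156, 32], "roll": -0.4, "jaw": 85}
    - {"dp": [265, 187, 40], "roll": -0.53, "jaw": 85}
  newtons: 10

```text
time_s: 0.72
tcp_pos: [0.3925, 0.3942, 0.2023]
eef_rot: [-180.0, -0.0, 13.0]
contact_force: [0.6, -0.2, 0.4]
gripper_width: 0.0745
gripper_force: 0.0
```

```bash
cat > go.py <<'E'
import sys,numpy as np
from plant import r
s=r.get_state(); p=s["tcp_pos"]; yaw=s["eef_rot"][2]; y=np.radians(yaw)
print("t",round(s["time_s"],2),"tcp",p.round(4),"rpy",s["eef_rot"].round(2),"F",s["contact_force"].round(1),"w",round(s["gripper_width"],4),"gf",round(s["gripper_force"],1),"j",s["joints"].round(0))
a=[float(v) for v in sys.argv[1:]]
for i in range(0,len(a)-3,4):
    d=np.array(a[i:i+3])-p
    print("dp",(1e3*np.array([np.cos(y)*d[0]+np.sin(y)*d[1],np.sin(y)*d[0]-np.cos(y)*d[1],-d[2]])).round(1),"roll",round(np.radians(yaw-a[i+3]),3))
E
python3 go.py .6332 .0792 .12 12.8
```

```text
t 0.72 tcp [0.3925 0.3942 0.2023] rpy [-180.     -0.     12.97] F [ 0.6 -0.2  0.4] w 0.0745 gf 0.0 j [ 65.  11. -18.  -0. -61.  38.]
dp [163.8 361.   82.3] roll 0.003
```

Request:
send_rows:
  steps:
    - {"dp": [24, 53, 10], "roll": 0, "jaw": 85}
    - {"dp": [48, 106, 22], "roll": 0, "jaw": 85}
    - {"dp": [72, 159, 36], "roll": 0, "jaw": 85}
    - {"dp": [96, 212, 50], "roll": 0, "jaw": 85}
    - {"dp": [120, 265, 64], "roll": 0, "jaw": 85}

```text
time_s: 1.35
tcp_pos: [0.568, 0.1623, 0.138]
eef_rot: [-180.0, 0.0, 12.7]
contact_force: [0.7, 0.8, -0.1]
gripper_width: 0.0744
gripper_force: 0.0
```

Request:
send_rows:
  steps:
    - {"dp": [24, 50, 10], "roll": 0, "jaw": 85}
    - {"dp": [39, 84, 17], "roll": 0, "jaw": 85}
    - {"dp": [39, 84, 17], "roll": 0, "jaw": 85}
    - {"dp": [39, 84, 17], "roll": 0, "jaw": 85}

```text
time_s: 1.85
tcp_pos: [0.6234, 0.0905, 0.1211]
eef_rot: [180.0, 0.0, 12.7]
contact_force: [0.1, 0.6, 0.2]
gripper_width: 0.0744
gripper_force: 0.0
```

```bash
python3 go.py .6332 .0792 .06 12.8 .6332 .0792 .029 12.8
```

```text
t 1.85 tcp [0.6234 0.0905 0.1211] rpy [1.80e+02 5.00e-02 1.27e+01] F [0.1 0.6 0.2] w 0.0744 gf 0.0 j [ 26.  22. -14.  -0. -54.  77.]
dp [ 7.1 13.2 61.1] roll -0.002
dp [ 7.1 13.2 92.1] roll -0.002
```

Request:
send_rows:
  steps:
    - {"dp": [7, 13, 20], "roll": 0, "jaw": 85}
    - {"dp": [7, 13, 35], "roll": 0, "jaw": 85}
    - {"dp": [7, 13, 40], "roll": 0, "jaw": 85}
    - {"dp": [7, 13, 40], "roll": 0, "jaw": 85}

```text
time_s: 2.35
tcp_pos: [0.633, 0.0797, 0.081]
eef_rot: [180.0, 0.1, 12.8]
contact_force: [-0.2, 0.4, 0.4]
gripper_width: 0.074
gripper_force: 0.0
```

```bash
python3 go.py .6332 .0792 .029 12.8
python3 - <<'E'
from plant import r
import cv2,numpy as np
a=r.capture("top")["image"][90:240,150:350];b=r.capture("scene")["image"][180:330,300:500]
cv2.imwrite("pics/app.png",np.hstack([cv2.resize(x,None,fx=2,fy=2) for x in(a,b)]))
E
```

```text
t 2.35 tcp [0.633  0.0797 0.081 ] rpy [1.7999e+02 6.0000e-02 1.2760e+01] F [-0.2  0.4  0.4] w 0.074 gf 0.0 j [ 25.  25. -15.   0. -50.  78.]
dp [ 0.1  0.6 52. ] roll -0.001
```

View pics/app.png

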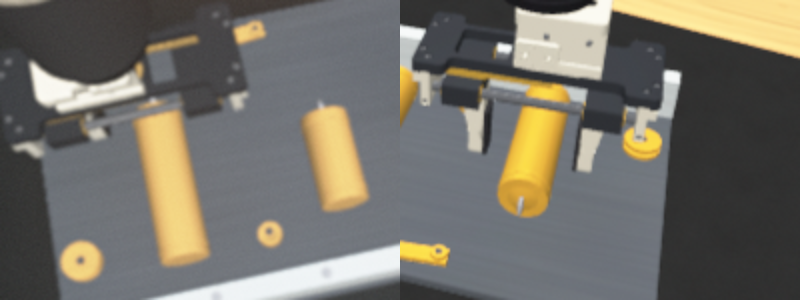

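The fingers straddle the weight near its eye end, roughly centred. I descend and close.

Request:
send_rows:
  steps:
    - {"dp": [0, 0, 25], "roll": 0, "jaw": 85}
    - {"dp": [0, 0, 45], "roll": 0, "jaw": 85}
    - {"dp": [0, 0, 51], "roll": 0, "jaw": 85}
    - {"dp": [0, 0, 51], "roll": 0, "jaw": 85}

```text
time_s: 2.95
tcp_pos: [0.6336, 0.0796, 0.0309]
eef_rot: [180.0, -0.0, 12.7]
contact_force: [-0.3, 1.6, 0.1]
gripper_width: 0.0742
gripper_force: 0.0
```

Request:
send_rows:
  steps:
    - {"dp": [0, 0, 0], "roll": 0, "jaw": 62}
    - {"dp": [0, 0, 0], "roll": 0, "jaw": 57}
    - {"dp": [0, 0, 0], "roll": 0, "jaw": 50}
    - {"dp": [0, 0, 0], "roll": 0, "jaw": 45}
    - {"dp": [0, 0, 0], "roll": 0, "jaw": 45}
  newtons: 10

```text
time_s: 3.58
tcp_pos: [0.6337, 0.0794, 0.0309]
eef_rot: [180.0, -0.0, 12.7]
contact_force: [0.7, -0.7, 3.7]
gripper_width: 0.0463
gripper_force: 10.0
```

```bash
python3 go.py
```

```text
t 3.58 tcp [0.6337 0.0794 0.0309] rpy [ 1.7999e+02 -2.0000e-02  1.2740e+01] F [ 0.7 -0.7  3.7] w 0.0463 gf 10.0 j [ 25.  28. -17.   0. -44.  78.]
```

Gripped, with a width of 46.3 mm. I push toward the rail and square up to it.

Request:
send_rows:
  steps:
    - {"dp": [-7, 0, 0], "roll": 0.006, "jaw": 45}
    - {"dp": [-14, 0, 0], "roll": 0.012, "jaw": 45}
    - {"dp": [-20, 0, 0], "roll": 0.018, "jaw": 45}
    - {"dp": [-25, 0, 0], "roll": 0.023, "jaw": 45}
    - {"dp": [-28, 0, 0], "roll": 0.023, "jaw": 45}

```text
time_s: 4.2
tcp_pos: [0.6063, 0.0734, 0.0309]
eef_rot: [-180.0, -0.1, 11.4]
contact_force: [4.7, 1.5, 3.4]
gripper_width: 0.0459
gripper_force: 10.0
```

Request:
send_rows:
  steps:
    - {"dp": [-2, 0, 0], "roll": 0, "jaw": 45}
    - {"dp": [-3, 0, 0], "roll": 0, "jaw": 45}
    - {"dp": [-3, 0, 0], "roll": 0, "jaw": 45}

```text
time_s: 4.58
tcp_pos: [0.6037, 0.0729, 0.0309]
eef_rot: [-180.0, -0.1, 11.4]
contact_force: [4.0, 1.4, 5.1]
gripper_width: 0.0456
gripper_force: 10.0
```

```bash
python3 go.py
```

```text
t 4.58 tcp [0.6037 0.0729 0.0309] rpy [-1.800e+02 -5.000e-02  1.143e+01] F [4.  1.4 5.1] w 0.0456 gf 10.0 j [ 25.  26. -22.   0. -42.  76.]
```

Request:
send_rows:
  steps:
    - {"dp": [-1, 0, 0], "roll": 0, "jaw": 45}
    - {"dp": [-2, 0, 0], "roll": 0, "jaw": 45}
    - {"dp": [-3, 0, 0], "roll": 0, "jaw": 45}
    - {"dp": [-3, 0, 0], "roll": 0, "jaw": 45}

```text
time_s: 5.08
tcp_pos: [0.6009, 0.0723, 0.0309]
eef_rot: [-180.0, -0.1, 11.4]
contact_force: [5.6, 1.6, 4.4]
gripper_width: 0.0454
gripper_force: 10.0
```

```bash
python3 go.py
```

```text
t 5.08 tcp [0.6009 0.0723 0.0309] rpy [-1.800e+02 -7.000e-02  1.143e+01] F [5.6 1.6 4.4] w 0.0454 gf 10.0 j [ 25.  26. -22.   0. -42.  76.]
```

Request:
send_rows:
  steps:
    - {"dp": [-1, 0, 0], "roll": 0, "jaw": 45}
    - {"dp": [-2, 0, 0], "roll": 0, "jaw": 45}
    - {"dp": [-2, 0, 0], "roll": 0, "jaw": 45}

```text
time_s: 5.45
tcp_pos: [0.6005, 0.0723, 0.0309]
eef_rot: [-180.0, -0.2, 11.4]
contact_force: [11.5, 0.9, 0.3]
gripper_width: 0.0457
gripper_force: 10.0
```

```bash
python3 go.py;  python3 - <<'E'
from plant import r
import cv2,numpy as np,pickle
T=r.capture("top");S=r.capture("scene");pickle.dump((T,S),open("b.pkl","wb"))
a=T["image"][140:260,160:340];b=S["image"][170:290,300:480]
cv2.imwrite("pics/butt.png",np.hstack([cv2.resize(x,None,fx=2.2,fy=2.2,interpolation=2) for x in(a,b)]))
E
```

```text
t 5.45 tcp [0.6005 0.0723 0.0309] rpy [-179.99   -0.22   11.44] F [11.5  0.9  0.3] w 0.0457 gf 10.0 j [ 25.  26. -22.   0. -42.  76.]
```

View pics/butt.png

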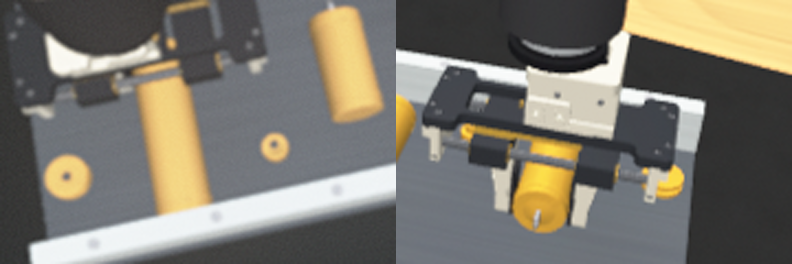

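The foot is butted: the motion stopped, force rose to 11.5 N, and the pictures show no gap at the rail. I start raising along the ladder arc.

Request:
send_rows:
  steps:
    - {"dp": [1.3, 0, -9.2], "roll": 0, "jaw": 45}
    - {"dp": [1.9, 0, -18.1], "roll": 0, "jaw": 45}
    - {"dp": [1.9, 0, -26.9], "roll": 0, "jaw": 45}
    - {"dp": [1.2, 0, -35.5], "roll": 0, "jaw": 45}
    - {"dp": [-0.1, 0, -43.8], "roll": 0, "jaw": 45}
  newtons: 14

```text
time_s: 6.18
tcp_pos: [0.5979, 0.0717, 0.0736]
eef_rot: [-180.0, 0.1, 11.4]
contact_force: [4.9, 0.5, -1.8]
gripper_width: 0.0455
gripper_force: 14.0
```

```bash
python3 go.py;  python3 - <<'E'
from plant import r
import cv2,numpy as np,pickle
T=r.capture("top");S=r.capture("scene")
a=T["image"][140:260,160:340];b=S["image"][170:290,300:480]
cv2.imwrite("pics/up1.png",np.hstack([cv2.resize(x,None,fx=2.2,fy=2.2,interpolation=2) for x in(a,b)]))
E
```

```text
t 6.17 tcp [0.5979 0.0717 0.0736] rpy [-1.80e+02  6.00e-02  1.14e+01] F [ 4.9  0.5 -1.8] w 0.0455 gf 14.0 j [ 25.  23. -20.  -0. -47.  76.]
```

View pics/up1.png

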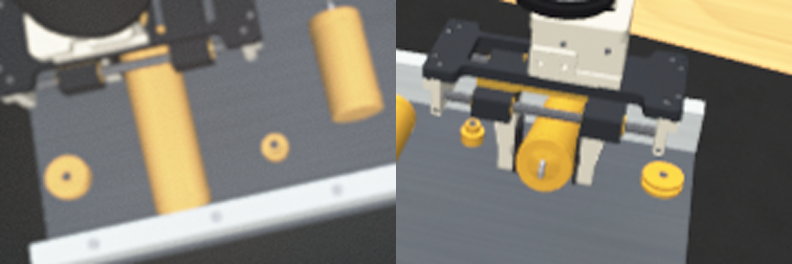

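The eye end is rising and the foot stays at the rail. Continuing.

Request:
send_rows:
  steps:
    - {"dp": [-3.2, 0, -11.7], "roll": 0, "jaw": 45}
    - {"dp": [-7.8, 0, -22.6], "roll": 0, "jaw": 45}
    - {"dp": [-13.7, 0, -32.6], "roll": 0, "jaw": 45}
    - {"dp": [-20.9, 0, -41.4], "roll": 0, "jaw": 45}
    - {"dp": [-29.4, 0, -49.1], "roll": 0, "jaw": 45}

```text
time_s: 6.9
tcp_pos: [0.573, 0.067, 0.1251]
eef_rot: [-180.0, -0.4, 11.5]
contact_force: [13.3, 1.1, 4.9]
gripper_width: 0.0459
gripper_force: 14.0
```

```bash
python3 go.py;  python3 - <<'E'
from plant import r
import cv2,numpy as np,pickle
T=r.capture("top");S=r.capture("scene")
a=T["image"][140:260,160:340];b=S["image"][150:270,300:480]
cv2.imwrite("pics/up2.png",np.hstack([cv2.resize(x,None,fx=2.2,fy=2.2,interpolation=2) for x in(a,b)]))
E
```

```text
t 6.9 tcp [0.573  0.067  0.1251] rpy [-179.99   -0.43   11.5 ] F [13.3  1.1  4.9] w 0.0459 gf 14.0 j [ 26.  17. -21.   0. -52.  75.]
```

View pics/up2.png

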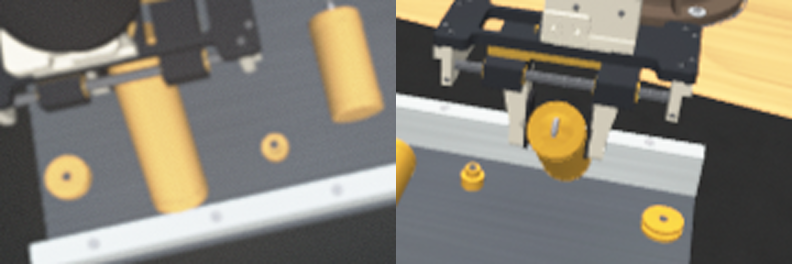

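The weight is at about 50° as planned, with its foot at the rail and about 13 N of push on it. I ease the x bias and continue to 80°.

Request:
send_rows:
  steps:
    - {"dp": [-7.1, 0, -6.4], "roll": 0, "jaw": 45}
    - {"dp": [-17.7, 0, -11.4], "roll": 0, "jaw": 45}
    - {"dp": [-29.3, 0, -15.1], "roll": 0, "jaw": 45}
    - {"dp": [-41.5, 0, -17.3], "roll": 0, "jaw": 45}
    - {"dp": [-54.4, 0, -18.1], "roll": 0, "jaw": 45}

```text
time_s: 7.62
tcp_pos: [0.5222, 0.0572, 0.1455]
eef_rot: [-180.0, -0.8, 11.6]
contact_force: [12.2, 2.7, 11.7]
gripper_width: 0.0435
gripper_force: 13.7
```

```bash
python3 go.py;  python3 - <<'E'
from plant import r
import cv2,numpy as np,pickle
T=r.capture("top");S=r.capture("scene")
a=T["image"][140:260,160:340];b=S["image"][130:250,280:460]
cv2.imwrite("pics/up3.png",np.hstack([cv2.resize(x,None,fx=2.2,fy=2.2,interpolation=2) for x in(a,b)]))
E
```

```text
t 7.62 tcp [0.5222 0.0572 0.1455] rpy [-179.95   -0.79   11.55] F [12.2  2.7 11.7] w 0.0435 gf 13.7 j [ 28.  11. -26.   0. -52.  74.]
```

View pics/up3.png

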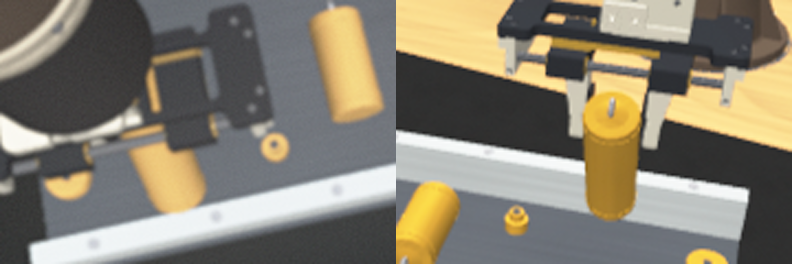

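The cylinder now stands in front of the finger pads, and the opening is 43.5 mm. So the pads have slid toward its rail side. I measure the actual tilt before acting.

```bash
cat > tilt.py <<'E'
from fit import *
from plant import r
S=r.capture("scene"); 
h=cv2.cvtColor(S["image"],cv2.COLOR_BGR2HSV); m=cv2.inRange(h,(12,110,60),(30,255,255))
import sys
u,v=int(sys.argv[1]),int(sys.argv[2])
_,l=cv2.connectedComponents(m); m=(l==l[v,u]).astype(np.uint8); print("area",m.sum(),cv2.boundingRect(m))
d=cv2.resize(m.astype(np.float32),None,fx=4,fy=4)
n=np.array([np.cos(np.radians(11.4)),np.sin(np.radians(11.4)),0]); t=np.array([-n[1],n[0],0])
def pose(p):  # p: out(mm) of lower edge from face, along, theta, lean (deg)
    th,le=np.radians(p[2]),np.radians(p[3]); ax=np.cos(th)*n+np.sin(th)*(np.cos(le)*np.array([0,0,1])+np.sin(le)*t)
    e1=np.cross(t,ax); e1/=np.linalg.norm(e1); e2=np.cross(ax,e1)
    a=np.linspace(0,2*np.pi,40); ring=.023*(np.outer(np.cos(a),e1)+np.outer(np.sin(a),e2))
    base=ring-np.array([0,0,ring[:,2].min()]); f=-np.array([0,0,ring[:,2].min()])
    o=n*(.470+p[0]/1e3)+t*p[1]/1e3+np.array([0,0,.01]); 
    return o+f,ax,ring   # o is foot-centre plan position
def cost(p):
    f,ax,ring=pose(p); q=proj(S,np.vstack([f+ring,f+ring+.15*ax])).astype(np.float32)
    im=np.zeros(d.shape,np.uint8); cv2.fillConvexPoly(im,np.round((cv2.convexHull(q)*4+1.5)*16).astype(np.int32),1,shift=4)
    return np.abs(im-d).sum()/16
best=None
for th in(60,72,85):
    x0=np.array([25,-40,th,0.]); 
    s=minimize(cost,x0,method="Nelder-Mead",options=dict(initial_simplex=[x0]+[x0+v for v in np.diag([8,8,8,4.])],maxiter=400))
    if best is None or s.fun<best.fun: best=s
f,ax,_=pose(best.x); print("foot out mm, along, theta, lean",best.x.round(1),best.fun,"foot",f.round(4),"eye tip px",proj(S,[f+ax*.167]).round(1))
st=r.get_state(); g=st["tcp_pos"]+[0,0,.005]; w=g-f; k=(w@ax); print("grasp along axis mm",round(k*1e3,1),"off axis (n,t) mm",((w-k*ax)@n*1e3).round(1),((w-k*ax)@t*1e3).round(1),(w-k*ax).round(4))
E
python3 tilt.py 557 200 2>/dev/null; python3 tilt.py $((280+610*10/22)) $((130+150*10/22))
```

```text
area 196542 (0, 0, 640, 400)
foot out mm, along, theta, lean [326.8 138.6  81.9  48.8] 190977.046875 foot [0.7537 0.2933 0.0274] eye tip px [[613.2 372.6]]
grasp along axis mm -98.5 off axis (n,t) mm -262.3 -112.7 [-0.2349 -0.1623  0.1859]
area 196506 (0, 0, 640, 400)
foot out mm, along, theta, lean [341.2  91.6  83.3  53.3] 191147.25 foot [0.7771 0.2501 0.0285] eye tip px [[573.7 376. ]]
grasp along axis mm -72.9 off axis (n,t) mm -282.0 -81.1 [-0.2604 -0.1352  0.1639]
```

```bash
sed -i 's/(12,110,60)/(12,150,60)/' tilt.py; python3 tilt.py 377 198
```

```text
area 1222 (365, 172, 26, 58)
foot out mm, along, theta, lean [-17.4 -49.7  62.6  -0.1] 93.33984375 foot [0.4535 0.0408 0.0206] eye tip px [[377.1 177.5]]
grasp along axis mm 145.4 off axis (n,t) mm 1.3 2.4 [ 0.0008  0.0026 -0.0007]
```

```bash
cat >> tilt.py <<'E'
for gap in(0,4,8):
    c2=lambda q: cost([23*np.sin(np.radians(q[1]))+gap,q[0],q[1],q[2]])
    b=min((minimize(c2,[-45,t0,0],method="Nelder-Mead",options=dict(initial_simplex=[[-45,t0,0],[-37,t0,0],[-45,t0+8,0],[-45,t0,4]])) for t0 in(60,72,82)),key=lambda s:s.fun)
    q=b.x; f,ax,_=pose([23*np.sin(np.radians(q[1]))+gap,q[0],q[1],q[2]]); w=g-f;k=w@ax
    print("gap",gap,"along,th,lean",q.round(1),round(b.fun),"eye",proj(S,[f+ax*.167]).round(1),"grasp axial",round(k*1e3,1),"off",(w-k*ax).round(4))
E
python3 tilt.py 377 198; python3 go.py
```

```text
area 1221 (365, 173, 26, 57)
foot out mm, along, theta, lean [-17.4 -49.8  62.4   0. ] 93.421875 foot [0.4535 0.0407 0.0206] eye tip px [[377.2 177.7]]
grasp along axis mm 145.3 off axis (n,t) mm 1.1 2.2 [ 0.0006  0.0024 -0.0006]
gap 0 along,th,lean [-44.6  75.8  -1.5] 379 eye [[377.8 174.4]] grasp axial 136.3 off [-0.0048 -0.0003  0.0012]
gap 4 along,th,lean [-44.4  77.1  -1.7] 414 eye [[377.6 174.3]] grasp axial 135.9 off [-0.0058 -0.0003  0.0013]
gap 8 along,th,lean [-43.5  79.4  -2. ] 450 eye [[377.8 173.5]] grasp axial 136.1 off [-0.0049 -0.0002  0.0009]
t 7.92 tcp [0.52   0.0564 0.1439] rpy [-179.98   -0.49   11.51] F [10.8  2.   9.2] w 0.0423 gf 13.2 j [ 28.  11. -26.   0. -52.  74.]
```

```bash
cat > free.py <<'E'
from fit import *
from plant import r
import sys
C=[r.capture("scene"),r.capture("top")]; seeds=[tuple(map(int,sys.argv[1:3])),tuple(map(int,sys.argv[3:5]))]
A=np.radians(11.4); n=np.array([np.cos(A),np.sin(A),0]); t=np.array([-n[1],n[0],0]); Z=np.array([0,0,1.])
D=[]
for c,(u,v) in zip(C,seeds):
    h=cv2.cvtColor(c["image"],cv2.COLOR_BGR2HSV); m=cv2.inRange(h,(12,120,60),(30,255,255)); m=cv2.morphologyEx(m,cv2.MORPH_OPEN,np.ones((3,3)))
    _,l=cv2.connectedComponents(m); m=(l==l[v,u]).astype(np.float32)
    print("area",m.sum(),cv2.boundingRect(m.astype(np.uint8)))
    pl=((h[...,1]<90)&(h[...,2]>75)&(h[...,2]<145)).astype(np.float32)  # plate grey
    if len(D)==0: pl=1-m   # weight unoccluded in scene: all else is background
    up=lambda x:cv2.resize(x,None,fx=4,fy=4,interpolation=cv2.INTER_LINEAR)
    D.append((up(m),up(pl)))
def geom(p): # out,along,height of foot centre above plate (mm), theta, lean
    th,le=np.radians(p[3:5]); ax=np.cos(th)*n+np.sin(th)*(np.cos(le)*Z+np.sin(le)*t)
    e1=np.cross(t,ax); e1/=np.linalg.norm(e1); e2=np.cross(ax,e1); a=np.linspace(0,2*np.pi,40)
    return n*(.470+p[0]/1e3)+t*p[1]/1e3+Z*(.01+p[2]/1e3),ax,.023*(np.outer(np.cos(a),e1)+np.outer(np.sin(a),e2))
def cost(p):
    f,ax,ring=geom(p); s=0
    for c,(m,pl) in zip(C,D):
        q=proj(c,np.vstack([f+ring,f+ring+.15*ax])).astype(np.float32); im=np.zeros(m.shape,np.uint8)
        cv2.fillConvexPoly(im,np.round((cv2.convexHull(q)*4+1.5)*16).astype(np.int32),1,shift=4)
        s+=(m*(1-im)).sum()+(pl*im).sum()
    return s/16
if __name__=="__main__":
    best=None
    for x0 in([20,-45,10,70,0],[5,-45,30,62,0],[25,-45,2,85,0]):
        x0=np.array(x0,float); s=minimize(cost,x0,method="Nelder-Mead",options=dict(initial_simplex=[x0]+[x0+v for v in np.diag([8,6,8,8,4.])],maxiter=600)); print(s.x.round(1),round(s.fun))
        if best is None or s.fun<best.fun: best=s
    f,ax,ring=geom(best.x); P=f+ring; print("foot rim height min/max",((P[:,2]-.01)*1e3).min().round(1),((P[:,2]-.01)*1e3).max().round(1),"out",((P@n-.47)*1e3).min().round(1),((P@n-.47)*1e3).max().round(1))
    st=r.get_state(); w=st["tcp_pos"]+[0,0,.005]-f; k=w@ax; o=w-k*ax; print("axial",round(k*1e3,1),"off n,t,z",(o@n*1e3).round(1),(o@t*1e3).round(1),(o[2]*1e3).round(1))
    v=np.hstack([C[0]["image"][130:250,280:460],C[1]["image"][140:260,160:340]]); v=cv2.resize(v,None,fx=2.2,fy=2.2,interpolation=2)
    for i,(c,(ox,oy)) in enumerate(zip(C,((280,130),(160,140)))):
        for R in(ring,ring+.15*ax): cv2.polylines(v,[np.int32(((proj(c,f+R)-[ox,oy])*2.2+[396*i,0]))],True,(255,0,255),1)
    cv2.imwrite(f"pics/{sys.argv[5]}.png",v)
E
python3 free.py 377 198 235 227 free1
```

```text
area 1268.0 (365, 172, 26, 58)
area 578.0 (222, 208, 30, 28)
[ 16.6 -47.3  34.8  60.5   1.2] 490
[ 11.8 -48.1  31.5  61.2   1.1] 503
[ 16.1 -47.7  35.1  60.5   1.3] 488
foot rim height min/max 23.7 46.4 out -3.9 36.1
axial 107.5 off n,t,z -18.1 -1.9 10.3
```

View pics/free1.png

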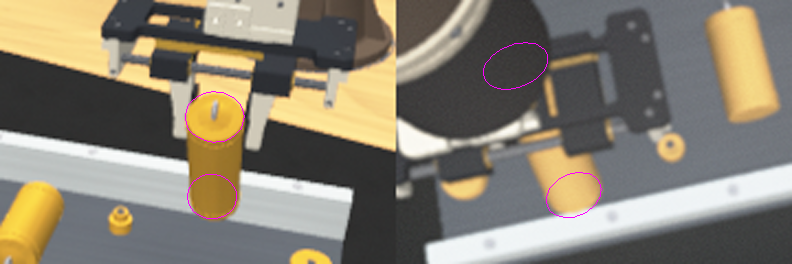

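The combined fit gives a tilt of about 60°. The foot rim has caught on the rail's top edge (rim height 24 to 46 mm), and the pads have slipped to the weight's upper side. This isn't the way asked, so I lower it back to lying, clear of the rail, and redo the raise with the foot down.

Request:
send_rows:
  steps:
    - {"dp": [15, 0, 6.5], "roll": 0, "jaw": 45}
    - {"dp": [37, 0, 20], "roll": 0, "jaw": 45}
    - {"dp": [57, 0, 36], "roll": 0, "jaw": 45}
    - {"dp": [72, 0, 52], "roll": 0, "jaw": 45}
    - {"dp": [87, 0, 73], "roll": 0, "jaw": 45}

```text
time_s: 8.65
tcp_pos: [0.5999, 0.0717, 0.0664]
eef_rot: [180.0, 0.3, 11.4]
contact_force: [0.0, -0.2, 0.5]
gripper_width: 0.0399
gripper_force: 0.0
```

Request:
send_rows:
  steps:
    - {"dp": [5, 0, 11], "roll": 0, "jaw": 45}
    - {"dp": [9, 0, 19], "roll": 0, "jaw": 45}
    - {"dp": [9, 0, 19], "roll": 0, "jaw": 45}

```text
time_s: 9.02
tcp_pos: [0.6092, 0.0735, 0.0506]
eef_rot: [179.9, 0.1, 11.4]
contact_force: [-4.5, -0.0, 16.0]
gripper_width: 0.0443
gripper_force: 15.0
```

```bash
python3 go.py
python3 - <<'E'
from plant import r
import cv2,numpy as np
T=r.capture("top");S=r.capture("scene")
for nm,c in(("top",T),("scene",S)):
    h=cv2.cvtColor(c["image"],cv2.COLOR_BGR2HSV); m=cv2.inRange(h,(12,130,60),(30,255,255))
    _,l,s,ce=cv2.connectedComponentsWithStats(m)
    for i in range(1,len(s)):
        if 100<s[i,4]<5000: print(nm,s[i],ce[i].round(0))
E
```

```text
t 9.03 tcp [0.6092 0.0735 0.0506] rpy [1.7995e+02 1.1000e-01 1.1450e+01] F [-4.5 -0.  16. ] w 0.0443 gf 15.0 j [ 25.  25. -20.   0. -45.  76.]
top [   0    0   69   33 1665] [31. 13.]
top [ 180    0  162   21 2372] [262.   8.]
top [ 526    0  114  108 2575] [605.  25.]
top [492  84  21  19 199] [501.  95.]
top [  2 172  20  23 268] [ 12. 184.]
scene [195  81  99  36 426] [246.  94.]
scene [ 530   90  110   69 3659] [576. 120.]
scene [627 103  13  18 162] [634. 112.]
scene [229 145  27  14 281] [242. 151.]
scene [  0 181  50  30 698] [ 16. 193.]
scene [622 185  18  20 294] [631. 194.]
scene [620 207  20  66 854] [632. 235.]
scene [275 213  34  44 904] [292. 234.]
scene [ 87 217  22  22 336] [ 98. 228.]
scene [248 218  19  13 192] [257. 224.]
scene [335 221  50  16 248] [363. 229.]
scene [ 347  238   34   57 1282] [364. 266.]
scene [414 245  17  15 140] [424. 253.]
scene [283 297  42  16 365] [303. 305.]
scene [   0  309   57   91 2614] [ 18. 369.]
scene [  45  322  127   78 3414] [101. 373.]
scene [631 345   9  31 191] [636. 362.]
```

```bash
cat > lie.py <<'E'
from fit import *
from plant import r
C=[r.capture("scene"),r.capture("top")]; A=np.radians(11.4); n=np.array([np.cos(A),np.sin(A)]); t=np.array([-n[1],n[0]])
def pose(p): return n*(.47+p[0]/1e3)+t*p[1]/1e3,A+np.radians(p[2])   # foot out, along, yaw off
def run(L,x0,rad):
    D=[]
    for i,c in enumerate(C):
        h=cv2.cvtColor(c["image"],cv2.COLOR_BGR2HSV); m=cv2.inRange(h,(12,100,60),(30,255,255))
        f,ph=pose(x0); mid=f+L/2*np.array([np.cos(ph),np.sin(ph)])
        roi=np.zeros(m.shape,np.uint8); cv2.circle(roi,tuple(np.int32(proj(c,[[*mid,.033]])[0])),rad,1,-1)
        pl=((h[...,1]<80)&(h[...,2]>70)&(h[...,2]<140))
        D.append([cv2.resize((x*roi).astype(np.float32),None,fx=4,fy=4) for x in((m>0)*1,pl*1)])
    def cost(p):
        f,ph=pose(p); mid=f+L/2*np.array([np.cos(ph),np.sin(ph)]); s=0
        for c,(m,pl) in zip(C,D):
            im=np.zeros(m.shape,np.uint8); cv2.fillConvexPoly(im,np.round((cv2.convexHull(proj(c,cyl(*mid,ph,.033,L)).astype(np.float32))*4+1.5)*16).astype(np.int32),1,shift=4)
            s+=(m*(1-im)).sum()+(pl*im).sum()
        return s/16
    return min((minimize(cost,x0+np.array([d,0,0]),method="Nelder-Mead",options=dict(initial_simplex=[x0+np.array([d,0,0])]+[x0+np.array([d,0,0])+v for v in np.diag([8,8,5.])])) for d in(-15,0,15)),key=lambda s:s.fun)
s=run(.15,np.array([20.,-47,0]),48); f,ph=pose(s.x); st=r.get_state(); g=st["tcp_pos"][:2]; ax=np.array([np.cos(ph),np.sin(ph)]); w=g-f
print("long foot out,along,yawoff",s.x.round(1),round(s.fun),"grasp axial",((w@ax)*1e3).round(1),"side",((w@[-ax[1],ax[0]])*1e3).round(1))
s=run(.09,np.array([66.,-204,1.5]),35); f,ph=pose(s.x); m=f+.045*np.array([np.cos(ph),np.sin(ph)]); print("short centre",m.round(4),np.degrees(ph).round(1),round(s.fun))
E
python3 lie.py
```

```text
long foot out,along,yawoff [ 50.8 -50.2   1.7] 627 grasp axial 90.9 side -0.9
short centre [ 0.598  -0.0894] 13.3 201
```

The longer weight lies with its foot 51 mm out, and the grip is at 91 mm from the foot. The short weight hasn't moved. I open, slide along to 132 mm from the foot, and regrip lightly.

Request:
send_rows:
  steps:
    - {"dp": [0, 0, 0], "roll": 0, "jaw": 65}
    - {"dp": [0, 0, 0], "roll": 0, "jaw": 80}
    - {"dp": [14, 0, 0], "roll": -0.02, "jaw": 85}
    - {"dp": [30, 1, 8], "roll": -0.03, "jaw": 85}
    - {"dp": [41, 1, 21], "roll": -0.03, "jaw": 85}

```text
time_s: 9.85
tcp_pos: [0.6522, 0.0815, 0.0276]
eef_rot: [-180.0, -0.0, 13.1]
contact_force: [0.2, -0.1, 0.2]
gripper_width: 0.0744
gripper_force: 0.0
```

```bash
python3 go.py; python3 lie.py
```

```text
t 9.85 tcp [0.6522 0.0815 0.0276] rpy [-1.800e+02 -3.000e-02  1.314e+01] F [ 0.2 -0.1  0.2] w 0.0744 gf 0.0 j [ 24.  30. -15.   0. -45.  79.]
long foot out,along,yawoff [ 51.1 -50.6   1.5] 448 grasp axial 132.7 side -2.1
short centre [ 0.5978 -0.0896] 13.0 221
```

Request:
send_rows:
  steps:
    - {"dp": [0, 0, -1.5], "roll": 0, "jaw": 60}
    - {"dp": [0, 0, -1.5], "roll": 0, "jaw": 54}
    - {"dp": [0, 0, -1.5], "roll": 0, "jaw": 45}
    - {"dp": [0, 0, -1.5], "roll": 0, "jaw": 45}
  newtons: 10

```text
time_s: 10.45
tcp_pos: [0.6506, 0.0814, 0.0305]
eef_rot: [-180.0, -0.0, 13.1]
contact_force: [-0.6, 1.2, 2.3]
gripper_width: 0.0462
gripper_force: 10.0
```

Request:
send_rows:
  steps:
    - {"dp": [-10, 0, 0], "roll": 0.007, "jaw": 45}
    - {"dp": [-20, 0, 0], "roll": 0.014, "jaw": 45}
    - {"dp": [-30, 0, 0], "roll": 0.021, "jaw": 45}
    - {"dp": [-39, 0, 0], "roll": 0.03, "jaw": 45}
    - {"dp": [-45, 0, 0], "roll": 0.03, "jaw": 45}

```text
time_s: 11.08
tcp_pos: [0.6066, 0.071, 0.0305]
eef_rot: [-180.0, -0.1, 11.4]
contact_force: [3.2, 0.7, 2.1]
gripper_width: 0.0459
gripper_force: 9.9
```

Request:
send_rows:
  steps:
    - {"dp": [-1, 0, 0], "roll": 0, "jaw": 45}
    - {"dp": [-2, 0, 0], "roll": 0, "jaw": 45}
    - {"dp": [-2, 0, 0], "roll": 0, "jaw": 45}

```text
time_s: 11.45
tcp_pos: [0.6056, 0.0709, 0.0304]
eef_rot: [-180.0, -0.1, 11.4]
contact_force: [4.8, 1.2, 6.1]
gripper_width: 0.0457
gripper_force: 9.9
```

```bash
python3 go.py; python3 lie.py
```

```text
t 11.45 tcp [0.6056 0.0709 0.0304] rpy [-1.800e+02 -7.000e-02  1.143e+01] F [4.8 1.2 6.1] w 0.0457 gf 9.9 j [ 25.  26. -21.   0. -42.  76.]
long foot out,along,yawoff [  1.8 -48.8  -0.3] 529 grasp axial 135.8 side -0.7
short centre [ 0.598  -0.0896] 13.4 200
```

Request:
send_rows:
  steps:
    - {"dp": [-1, 0, 0], "roll": 0, "jaw": 45}
    - {"dp": [-2, 0, 0], "roll": 0, "jaw": 45}
    - {"dp": [-3, 0, 0], "roll": 0, "jaw": 45}

```text
time_s: 11.92
tcp_pos: [0.603, 0.0704, 0.0305]
eef_rot: [-180.0, -0.1, 11.4]
contact_force: [5.5, 0.4, 4.5]
gripper_width: 0.0457
gripper_force: 9.9
```

```bash
python3 go.py
```

```text
t 11.93 tcp [0.603  0.0704 0.0305] rpy [-1.7999e+02 -1.1000e-01  1.1430e+01] F [5.5 0.4 4.5] w 0.0457 gf 9.9 j [ 25.  26. -22.   0. -42.  76.]
```

Request:
send_rows:
  steps:
    - {"dp": [-1, 0, 0], "roll": 0, "jaw": 45}
    - {"dp": [-2, 0, 0], "roll": 0, "jaw": 45}
    - {"dp": [-2, 0, 0], "roll": 0, "jaw": 45}

```text
time_s: 12.3
tcp_pos: [0.6019, 0.0703, 0.0305]
eef_rot: [-180.0, -0.2, 11.5]
contact_force: [7.9, 1.8, 1.9]
gripper_width: 0.0455
gripper_force: 10.0
```

```bash
python3 go.py
```

```text
t 12.3 tcp [0.6019 0.0703 0.0305] rpy [-179.98   -0.21   11.45] F [7.9 1.8 1.9] w 0.0455 gf 10.0 j [ 25.  26. -22.   0. -42.  76.]
```

Butted again. Now I raise with a 6 N grip and without pressing on the rail.

Request:
send_rows:
  steps:
    - {"dp": [3.5, 0, -7], "roll": 0, "jaw": 45}
    - {"dp": [4.2, 0, -14], "roll": 0, "jaw": 45}
    - {"dp": [4.4, 0, -21], "roll": 0, "jaw": 45}
    - {"dp": [4.4, 0, -27], "roll": 0, "jaw": 45}
  newtons: 6

```text
time_s: 12.8
tcp_pos: [0.6031, 0.0701, 0.0569]
eef_rot: [180.0, 0.1, 11.4]
contact_force: [-0.4, -0.5, -3.1]
gripper_width: 0.0456
gripper_force: 6.0
```

```bash
python3 go.py
python3 - <<'E'
from plant import r
import cv2
for nm in("top","scene"):
    h=cv2.cvtColor(r.capture(nm)["image"],cv2.COLOR_BGR2HSV); m=cv2.morphologyEx(cv2.inRange(h,(12,120,60),(30,255,255)),2,None)
    _,l,s,ce=cv2.connectedComponentsWithStats(m)
    for i in range(1,len(s)):
        if 200<s[i,4]<3000 and 180<ce[i][0]<420 and ce[i][1]>140: print(nm,s[i],ce[i].round(0))
E
```

```text
t 12.8 tcp [0.6031 0.0701 0.0569] rpy [1.7999e+02 1.2000e-01 1.1390e+01] F [-0.4 -0.5 -3.1] w 0.0456 gf 6.0 j [ 25.  24. -20.  -0. -45.  76.]
top [302 145  31  49 667] [315. 169.]
top [236 170  19  62 338] [245. 197.]
top [221 172  16  64 356] [228. 200.]
scene [229 145  26  14 287] [242. 151.]
scene [275 213  34  44 910] [292. 234.]
scene [352 233  29  32 687] [366. 248.]
scene [283 299  41  14 347] [303. 305.]
```

The force now reads −3.1 N, which is the eye-end share of the weight, so the foot is resting on the plate. Continuing to 32°.

Request:
send_rows:
  steps:
    - {"dp": [-1, 0, -10.7], "roll": 0, "jaw": 45}
    - {"dp": [-3, 0, -21], "roll": 0, "jaw": 45}
    - {"dp": [-6, 0, -30.7], "roll": 0, "jaw": 45}
    - {"dp": [-9.9, 0, -39.8], "roll": 0, "jaw": 45}

```text
time_s: 13.4
tcp_pos: [0.5941, 0.0685, 0.0976]
eef_rot: [-180.0, -0.0, 11.4]
contact_force: [-1.1, -0.1, -2.1]
gripper_width: 0.0456
gripper_force: 6.0
```

```bash
python3 go.py; sed -i 's/(12,120,60)/(12,95,60)/; s/m=(l==l\[v,u\]).astype(np.float32)/roi=np.zeros(m.shape,np.uint8);cv2.circle(roi,(u,v),45,1,-1);m=(m>0).astype(np.float32)*roi/; s/if len(D)==0: pl=1-m.*/pl=pl*roi/' free.py; sed -i 's/for x0 in(.*/for x0 in [[23*np.sin(T0)+a,-48,23*np.cos(T0)+b,float(sys.argv[6]),0] for T0 in [np.radians(float(sys.argv[6]))] for a,b in((0,0),(5,8),(0,-6))]:/' free.py
python3 free.py 366 240 237 200 f2 32
```

```text
t 13.4 tcp [0.5941 0.0685 0.0976] rpy [-1.800e+02 -1.000e-02  1.141e+01] F [-1.1 -0.1 -2.1] w 0.0456 gf 6.0 j [ 25.  21. -20.  -0. -50.  76.]
area 879.0 (330, 196, 58, 48)
area 1867.0 (194, 158, 88, 78)
[ 12.7 -52.   24.2  30.2   1.4] 499
[ 13.1 -52.1  22.8  30.6   1.7] 495
[ 12.9 -51.4  20.   31.3   1. ] 494
foot rim height min/max 0.4 39.7 out 0.9 24.8
axial 135.2 off n,t,z -1.9 -0.0 3.1
```

The foot is on the plate (rim minimum 0.4 mm), 1 mm from the rail, at 31°. Continuing.

Request:
send_rows:
  steps:
    - {"dp": [-6, 0, -10], "roll": 0, "jaw": 45}
    - {"dp": [-13.3, 0, -18.9], "roll": 0, "jaw": 45}
    - {"dp": [-21.9, 0, -26.7], "roll": 0, "jaw": 45}
    - {"dp": [-29.9, 0, -32.1], "roll": 0, "jaw": 45}

```text
time_s: 14.0
tcp_pos: [0.5651, 0.0627, 0.1299]
eef_rot: [-180.0, -0.1, 11.4]
contact_force: [1.4, 0.5, -1.7]
gripper_width: 0.0455
gripper_force: 6.0
```

```bash
python3 go.py; python3 free.py 370 215 237 205 f3 54
```

```text
t 14.0 tcp [0.5651 0.0627 0.1299] rpy [-1.7999e+02 -9.0000e-02  1.1430e+01] F [ 1.4  0.5 -1.7] w 0.0455 gf 6.0 j [ 26.  16. -21.   0. -52.  75.]
area 1298.0 (330, 171, 62, 67)
area 1624.0 (193, 161, 90, 75)
[ 20.8 -50.4  17.5  55.1  -0.4] 665
[ 19.2 -50.4  16.3  53.7  -0.1] 662
[ 18.  -49.7  14.5  56.1  -1.3] 669
foot rim height min/max 2.7 29.9 out 0.7 37.7
axial 133.1 off n,t,z -1.9 0.5 1.4
```

Request:
send_rows:
  steps:
    - {"dp": [-10.5, 0, -5.2], "roll": 0, "jaw": 45}
    - {"dp": [-21.9, 0, -9], "roll": 0, "jaw": 45}
    - {"dp": [-34.2, 0, -11.3], "roll": 0, "jaw": 45}
    - {"dp": [-44.9, 0, -12], "roll": 0, "jaw": 45}

```text
time_s: 14.6
tcp_pos: [0.5208, 0.0537, 0.1418]
eef_rot: [-180.0, -0.1, 11.4]
contact_force: [3.0, 1.2, 4.2]
gripper_width: 0.0461
gripper_force: 6.0
```

```bash
python3 go.py; python3 free.py 374 205 237 215 f4 77
```

```text
t 14.6 tcp [0.5208 0.0537 0.1418] rpy [-1.800e+02 -9.000e-02  1.143e+01] F [3.  1.2 4.2] w 0.0461 gf 6.0 j [ 27.  11. -26.   0. -52.  74.]
area 1902.0 (335, 160, 81, 81)
area 865.0 (193, 170, 89, 66)
[ 27.8 -49.1  15.2  81.   -0.4] 746
[ 28.6 -48.9  15.5  81.   -0.4] 743
[ 29.3 -48.6  15.   81.9  -0.7] 744
foot rim height min/max 11.9 19.1 out 6.0 51.3
axial 122.9 off n,t,z 2.0 -0.7 -0.3
```

Request:
send_rows:
  steps:
    - {"dp": [-8, 0, 0], "roll": 0, "jaw": 45}
    - {"dp": [-15, 0, 0], "roll": 0, "jaw": 45}
    - {"dp": [-21, 0, 0.5], "roll": 0, "jaw": 45}
    - {"dp": [-25, 0, 1], "roll": 0, "jaw": 45}
    - {"dp": [-25, 0, 1], "roll": 0, "jaw": 45}

```text
time_s: 15.32
tcp_pos: [0.4958, 0.0485, 0.1398]
eef_rot: [180.0, 0.1, 11.4]
contact_force: [-1.1, -0.7, 6.0]
gripper_width: 0.0457
gripper_force: 6.0
```

```bash
python3 go.py; sed -i 's/,45,1,-1/,34,1,-1/; s/(12,95,60)/(12,95 if c is C[1] else 150,60)/' free.py; python3 free.py 375 202 237 220 f5 86
```

```text
t 15.32 tcp [0.4958 0.0485 0.1398] rpy [1.7999e+02 7.0000e-02 1.1410e+01] F [-1.1 -0.7  6. ] w 0.0457 gf 6.0 j [ 28.   9. -29.  -0. -52.  73.]
area 1484.0 (364, 169, 28, 68)
area 328.0 (225, 196, 32, 40)
[ 24.7 -47.9   4.   86.   -0.2] 392
[ 26.8 -47.6   6.3  86.2  -0.2] 394
[ 24.1 -48.4   6.2  84.3   0.4] 389
foot rim height min/max 3.9 8.4 out 1.3 47.0
axial 128.2 off n,t,z -10.9 -2.9 1.1
```

View pics/f5.png

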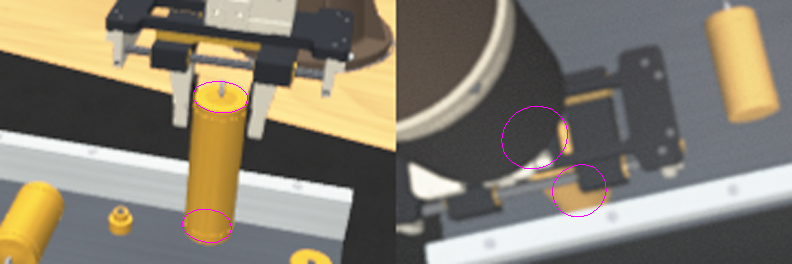

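Nearly upright, about 2° short, with the foot at the plate and next to the rail; the jaws grip evenly. I release.

Request:
send_rows:
  steps:
    - {"dp": [-1.5, 0, 0], "roll": 0, "jaw": 45}
    - {"dp": [-1.5, 0, 0], "roll": 0, "jaw": 56}
    - {"dp": [-1.5, 0, 0], "roll": 0, "jaw": 65}
    - {"dp": [-1.5, 0, 0], "roll": 0, "jaw": 85}
    - {"dp": [-1.5, 0, 0], "roll": 0, "jaw": 90}

```text
time_s: 16.05
tcp_pos: [0.4951, 0.0484, 0.1397]
eef_rot: [180.0, 0.0, 11.4]
contact_force: [-0.9, -1.4, 0.0]
gripper_width: 0.0713
gripper_force: 0.0
```

```bash
python3 go.py; python3 free.py 375 202 237 220 f6 89
```

```text
t 16.05 tcp [0.4951 0.0484 0.1397] rpy [1.800e+02 3.000e-02 1.141e+01] F [-0.9 -1.4  0. ] w 0.0713 gf 0.0 j [ 28.   9. -29.  -0. -51.  73.]
area 1486.0 (364, 168, 29, 69)
area 376.0 (225, 200, 32, 36)
[ 24.6 -47.8   2.8  88.2  -0. ] 330
[ 25.2 -47.4   3.7  87.9  -0.1] 330
[ 25.2 -47.6   2.9  88.4  -0.1] 331
foot rim height min/max 2.1 3.6 out 1.6 47.6
axial 132.0 off n,t,z -3.8 -2.5 0.1
```

It stands free. I raise the tool straight up.

Request:
send_rows:
  steps:
    - {"dp": [0, 0, -20], "roll": 0, "jaw": 90}
    - {"dp": [0, 0, -50], "roll": 0, "jaw": 90}
    - {"dp": [0, 0, -85], "roll": 0, "jaw": 90}
    - {"dp": [0, 0, -110], "roll": 0, "jaw": 90}
    - {"dp": [0, 0, -120], "roll": 0, "jaw": 90}

```text
time_s: 16.77
tcp_pos: [0.4956, 0.0487, 0.2613]
eef_rot: [-180.0, -0.1, 11.4]
contact_force: [-0.4, -0.1, -1.2]
gripper_width: 0.0792
gripper_force: 0.0
```

Request:
send_rows:
  steps:
    - {"dp": [0, 0, 0], "roll": 0, "jaw": 90}
    - {"dp": [0, 0, 0], "roll": 0, "jaw": 90}
    - {"dp": [0, 0, 0], "roll": 0, "jaw": 90}

```text
time_s: 17.15
tcp_pos: [0.4948, 0.0484, 0.2589]
eef_rot: [180.0, 0.1, 11.4]
contact_force: [0.2, -0.8, 0.3]
gripper_width: 0.079
gripper_force: 0.0
```

```bash
python3 go.py; python3 free.py 375 202 237 220 f7 89; python3 lie.py | tail -1
```

```text
t 17.15 tcp [0.4948 0.0484 0.2589] rpy [1.7998e+02 1.0000e-01 1.1410e+01] F [ 0.2 -0.8  0.3] w 0.079 gf 0.0 j [ 28.   3. -19.  -0. -68.  73.]
area 1488.0 (364, 168, 29, 69)
area 887.0 (214, 204, 43, 32)
[ 27.3 -48.1  -3.   93.6  -0.6] 118
[ 28.7 -47.7   7.9  95.4  -1.4] 157
[ 25.4 -48.6  -4.6  92.4  -0.4] 120
foot rim height min/max -4.5 -1.6 out 4.4 50.3
axial 256.9 off n,t,z 13.6 0.3 0.9
short centre [ 0.598  -0.0895] 13.3 205
```

```bash
python3 -c "
from plant import r
print(r.close_job())"
```

```text
the job is handed in; nothing more can be done
None
```

The longer weight stands by itself, eye up, with its foot about 2–4 mm from the stop by the camera fit, and the shorter weight has not moved; on my first raise the foot caught on the rail's top edge and lifted off the plate, so I lowered the weight (it slipped from the jaws on the way down), butted it again and redid the raise with the foot down, handing in at about 17 s.

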